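# Turn the chopper lid onto its interlock pin and press it home

## Robot

A 7-joint arm with a two-finger parallel gripper is mounted at the origin on a cart in front of the work surface, level with it; the furniture and walls round the work are solid. World frame = base frame: x ahead of the robot, y to its left, z up, the work surface at z = 0. Lengths are in mm, angles in degrees, forces in N, time in s.
With the tool pointing down it reaches from about 400 to 875 mm from the base axis. Payload 6.5 kg.
Tool frame: the origin (TCP) lies at the very end of the fingers, on their centre line; the grasp point (between the pads) lies 19 mm behind it (env.pinch_z is the distance from the TCP to the grasp point, in mm); z points along the fingers, x is the direction in which the jaws open and shut, and the axes are right-handed (so a half turn about z gives the same grasp; the last joint's range is limited). The gripper opens to 88 mm and grips with 3 to 60 N. Pads are 18 mm wide; open, the fingers measure 123 mm over their backs; the gripper's body (75 mm by 187 mm) begins 45 mm behind the grasp point.
Start: joints at [69.775, 30.733, -0.252, 88.115, 0.149, 61.152, -4.079], TCP at [183.871, -623.443, 238.716] pointing down, gripper open.
Joint ranges: [-154.64, 154.64], [-21.42, 123.67], [-72.66, 72.17], [13.99, 137.28], [-74.86, 254.86], [10.95, 109.41], [-158.01, 158.01]. Speed limits (degrees/s): [136.94, 136.94, 180, 180, 180, 180, 180].

## Interface

Orientations are given as [roll, pitch, yaw] about the fixed x, y, z axes, in that order (R = Rz(yaw) Ry(pitch) Rx(roll)).
In Python, from rig import env gives the robot as it stands.
- The arm moves only by the tool send_rows, never from a script. Its argument "rows" is one flat list of numbers, 7 for each row, row after row: the shift along the world's x, y, z in cm, then the turn, a rotation vector about the world's x, y, z in degrees, then the finger opening in cm, from 0 to 8.81. A call has 1 to 12 rows; each row is the pose to reach, as a shift and turn from the pose commanded when the call began; what a row does not reach only later rows make up. A row lasts 1/8 s, in which the tool goes at most 62.5 mm and 10.7 degrees, less where a joint would pass 70% of its speed; a pose out of reach is approached as far as the arm can. A call with a gripper value outside its range is refused whole. The fingers move at their own pace and stop on an object; "force" is the grip in N (left out, the last holds). Time passes only in rows, so rows that repeat a pose let the fingers close. It gives the time, the measured TCP pose, the force and the opening at its end, in the units of the state.
- env.state(): the state, without advancing time (a new reading comes with each control period).
- env.camera(name): name is "scene" or "top" or "wrist"; returns a dict with "color" (420x560x3 uint8, blue, green, red), "K" (3x3 intrinsics, pixels), "world_from_camera" (4x4, takes a point from camera to world coordinates). Camera axes: x right, y down, z forward; pixel columns grow to the right and rows downward; lengths in mm; the calibration is good to about 2 mm. A picture is of the moment at which its call begins. There is no depth.
- env.hand_in(): hands the job in, once; it reports no verdict.
Trained networks look in the newest picture that a camera, given by its name, has taken for a name from the list of things; names that differ only in an ending like _2 or _b are one class to them, and where a whole thing is asked for, a point or a joint stands for the part that bears it (a point fixed in the world has none). Each returns a list of dicts, best first, with "conf" (0 to 1); they miss things now and then, are a little off and sometimes report something else, mostly with a low value. They report only what shows in the picture. A call takes as long as a camera call.
- env.look_for(camera, query): "bbox" ([left, top, right, bottom] in pixels, round what is visible of it).
- env.regions_of(camera, query): "mask" (420x560 bool, what is visible of it) and "bbox" ([left, top, right, bottom] in pixels, round what is visible of it).
The state is a dict: "clock": time; "q": joint angles; "dq": joint speeds; "joint_efforts": joint torques, N m; "tool_pos": TCP position; "tcp_rot": TCP orientation; "ft_force": force on the tool from outside, world axes, zero at the start; "moment": the same for the moment, N m; "finger_gap": finger opening in mm.
Only numpy, scipy, OpenCV 4.12 (cv2) and the standard library are available. Lean on these libraries where they do the work, as an engineer would, in place of code of your own. Each camera call takes 0.05 s, during which the arm holds its last target.

## Task

The lid of the electric chopper lies on the bowl turned out of place, so its rim rides on the red interlock pin above the bowl's handle. With a fingertip push the lid round, either way, against the orange fin on it, until the notch in the lid's rim drops over the red pin; then press down on the boss in the middle of the lid until the lid is fully home on the bowl's rim. Push and press only: do not lift the lid or tip it up, and leave the things round about standing where they are.

Things in the scene. Friction and masses are not known exactly. Their poses are not given: they have to be found in the camera images.
- chopper: Electric chopper, fixed to the worktop at a place and turn that vary: cream power base 152 mm across, 78 mm high, with a clear bowl on it, 131 mm across and its rim 160 mm above the worktop. Origin: centre of the underside, z up along the axis on which the lid turns; +x points to the red pin and the dark handle (reaches 114 mm from the axis, top at 158 mm).
- bowl_mouth (a point): Centre of the bowl's mouth at rim height (160 mm). A steel spindle here, 10 mm thick, top at 174.5 mm, keeps the lid centred. A pale silicone seal ring, 94 to 111 mm across, stands 6 mm proud of the rim and carries the lid: it does not yield to the lid's weight, gives way downward when pressed with more than about 8 N, and then stays down.
- pin_tip (a point): Top of the red interlock pin, 7 mm thick, upright, 60 mm from the bowl's axis, on the side of the handle; its top is 169 mm above the worktop, 9 mm above the bowl's rim and 3 mm above the seal ring.
- lid: The chopper's lid, loose: slate grey-blue disc 128 mm across, 9 mm thick, about 0.2 kg. Origin: centre of its underside; z up, +x points to the notch. A hub below its centre sits round the spindle with about 1.5 mm of play, so it turns either way but hardly shifts. Out of place it rides on the pin, 3 mm high on that side.
- lid_notch (a point): Middle of the notch in the lid's rim, level with the lid's top face, 60 mm from its centre along its +x. 10 mm wide, right through the thickness, open outward, floor 54 mm from the centre; a small white arrow points at it. When it comes to the pin the lid drops level on the seal (underside 166 mm above the worktop) and turns no further. Home, underside at 160 mm, the pin's top is flush with this point.
- lid_boss (a point): Centre of the top of the round paler boss in the middle of the lid, the place to press: 37 mm across, flat, 24 mm above the lid's underside (so 184 mm above the worktop when the lid is home, 190 mm when it stands on the seal).
- lid_fin (a point): Middle of the top of the upright orange fin on the lid's rim, straight opposite the notch, 53 mm from the lid's centre along its -x. The fin is 18 mm long radially (44 to 62 mm from the centre), 14 mm thick along the turning direction, and stands 18 mm above the lid's top face, from 9 to 27 mm above its underside: the thing to push against sideways.
- onion: Brown onion, 79 mm across, 85 mm high, loose bystander; origin at its underside.
- garlic: Whole garlic bulb, 61 mm across, 59 mm high, loose bystander; origin at its underside.
- tomato: Red tomato, 69 mm across, 71 mm high, loose bystander; origin at its underside.
- salt_shaker: Glass salt shaker with a grey domed top, 44 mm across, 90 mm high, loose bystander; origin at the centre of its underside.
- steel_glass: Empty steel drinking glass, 72 mm across, 95 mm high, loose bystander; origin at the centre of its underside.
- peeler: Peeler with a yellow handle, 188 mm long, 16 mm high, loose bystander lying in front of the sink; origin at its middle, y along it.

How it is judged:
By the outcome, as a careful person would: the job done as asked, in the order asked, and still so for the second after the job is handed in, with the robot touching nothing.
It also fails if it takes over 58 s, if anything falls off the work surface, if the arm or the gripper's body presses on something with over 40 N, if the wrist force passes 120 N, or if a joint passes its speed limit or range.

## Working session

There is one attempt and no reset: what is moved stays moved. The work goes in short steps, Python scripts to look and compute and a tool call to move; the robot and the scene stay as the last step left them, time stands still between calls to the robot, and variables do not carry over. Pictures are saved under pics/ and viewed, and the job is handed in when it is done.

Besides the shell and the picture viewer there is one more tool, called after "Emit:" by a JSON object that holds its "method" and its "body". send_rows: Moves the arm, as the interface text tells. Its arguments: {"type":"object","properties":{"rows":{"type":"array","items":{"type":"number"}},"force":{"type":"number"}},"required":["rows"]}

```bash
mkdir -p pics; ls
cat > h.py <<'E'
import numpy as np, cv2
from rig import env
def ray(c,u,v,z):
    K=c["K"];T=np.array(c["world_from_camera"])
    d=T[:3,:3]@np.linalg.inv(K)@np.array([u,v,1.]);o=T[:3,3]
    return o+d*(z-o[2])/d[2]
def proj(c,p):
    T=np.linalg.inv(np.array(c["world_from_camera"]));q=T[:3,:3]@np.array(p,float)+T[:3,3];q=np.array(c["K"])@q
    return q[:2]/q[2]
E
python3 - <<'E'
from h import *
print(env.state())
for n in ["scene","top","wrist"]:
    c=env.camera(n);cv2.imwrite(f"pics/{n}0.png",c["color"])
    print(n,np.round(c["world_from_camera"],2).tolist(),c["K"][0][0])
    for q in ["chopper","lid","lid_fin","lid_boss","lid_notch","pin_tip"]:
        try:
            for r in env.look_for(n,q)[:2]: print(q,np.round(r["bbox"]),round(r["conf"],2))
        except Exception as e: print(q,e)
E
```

```text
pics
{'clock': 0.0, 'q': array([69.77474857, 30.77698616, -0.2538321 , 88.16860818,  0.14987095,
       61.15021648, -4.07764542]), 'dq': array([ 0.0475943 ,  0.0030087 ,  0.01992162, -0.00647657,  0.02065664,
       -0.0491334 , -0.01098982]), 'joint_efforts': array([ 1.11266250e-03, -5.70978534e+01,  9.91136581e-01, -2.51602757e+01,
       -5.62305143e-02,  1.80152105e-02,  1.56835777e-04]), 'tool_pos': array([ 183.68264059, -622.89340394,  237.85914494]), 'tcp_rot': array([ 1.79991949e+02,  9.51506004e-02, -7.35617838e+01]), 'ft_force': array([-0.01458293,  0.35040064, -0.62824044]), 'moment': array([0.00987237, 0.0490438 , 0.01399085]), 'finger_gap': 87.86154428256783}
scene [[-0.94, -0.16, 0.3, 194.32], [-0.34, 0.49, -0.81, 997.09], [-0.02, -0.86, -0.51, 799.23], [0.0, 0.0, 0.0, 1.0]] 384.6431379829852
chopper [256. 226. 306. 275.] 0.89
chopper [216. 204. 233. 236.] 0.3
lid [208. 308. 229. 329.] 0.75
lid_fin [259. 203. 297. 232.] 0.89
lid_boss [262. 205. 304. 229.] 0.57
lid_boss [256. 224. 306. 274.] 0.27
lid_notch [260. 205. 303. 230.] 0.8
pin_tip [256. 221. 302. 274.] 0.57
top [[-0.03, -0.98, 0.18, 298.42], [-1.0, 0.02, -0.01, -1.74], [0.01, -0.18, -0.98, 1623.84], [0.0, 0.0, 0.0, 1.0]] 535.4751449160934
chopper [224. 229. 289. 262.] 0.81
lid [229. 209. 278. 253.] 0.94
lid [147. 256. 174. 281.] 0.15
lid_fin [225. 213. 274. 256.] 0.74
lid_boss [228. 209. 274. 259.] 0.88
lid_notch [228. 208. 274. 254.] 0.67
pin_tip [226. 206. 274. 257.] 0.72
pin_tip [228. 229. 291. 267.] 0.68
wrist [[0.28, -0.91, -0.3, 261.41], [-0.96, -0.27, -0.09, -600.55], [0.0, 0.32, -0.95, 386.3], [0.0, 0.0, 0.0, 1.0]] 321.76768199868457
```

Run:
```python
from h import *
a=cv2.imread("pics/scene0.png");b=cv2.imread("pics/top0.png")
cv2.imwrite("pics/sz.png",cv2.resize(a[180:300,200:360],None,fx=5,fy=5,interpolation=2))
cv2.imwrite("pics/tz.png",cv2.resize(b[180:300,180:340],None,fx=5,fy=5,interpolation=2))
```

```text
(no output)
```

View pics/scene0.png

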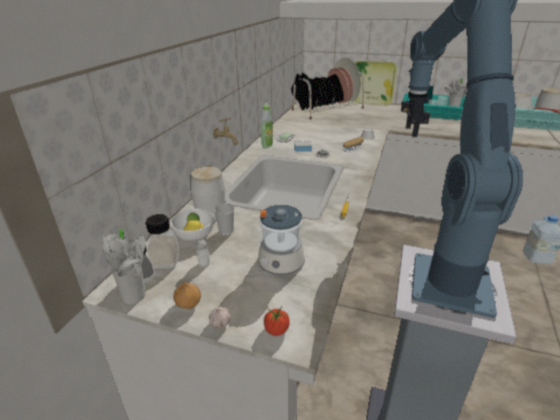

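View pics/top0.png

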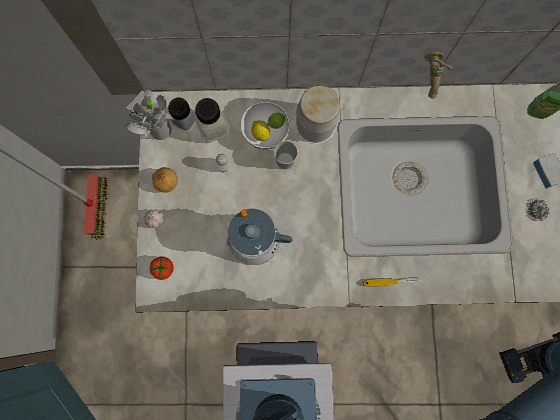

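```bash
sleep 1
```

```text
(no output)
```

View pics/sz.png

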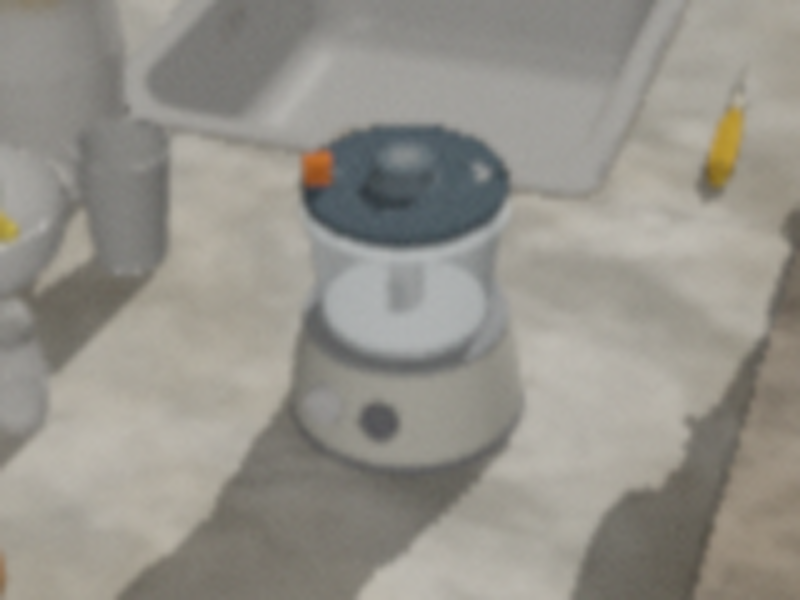

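View pics/tz.png

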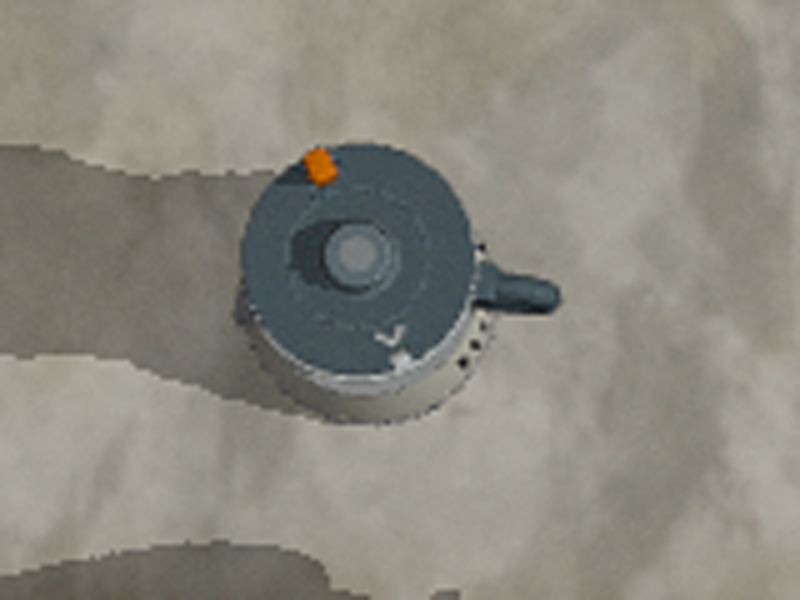

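Run:
```python
from h import *
c=env.camera("top");im=c["color"]
P=lambda u,v,z:ray(c,180+u/5,180+v/5,z)
hsv=cv2.cvtColor(im,cv2.COLOR_BGR2HSV)
m=(hsv[...,0]>5)&(hsv[...,0]<18)&(hsv[...,1]>200)&(hsv[...,2]>150)
ys,xs=np.nonzero(m); k=(abs(xs-244)<12)&(abs(ys-213)<12)
fin=ray(c,xs[k].mean()+0,ys[k].mean(),191);print("fin",fin,k.sum())
boss=P(359,253,191.5);print("boss",boss)
print("notch",P(400,360,176));
for u,v in((242,255),(475,255),(358,142),(362,378)):print("edge",P(u,v,176))
h=[P(560,295,150),P(483,280,155),P(520,287,155)];print(h)
for C in(boss,):
  f=fin-C;print("fin ang",np.degrees(np.arctan2(f[1],f[0])),np.linalg.norm(f[:2]))
  n=P(400,360,176)-C;print("notch ang",np.degrees(np.arctan2(n[1],n[0])),np.linalg.norm(n[:2]))
  for p in h:
    p=p-C;print("handle ang",np.degrees(np.arctan2(p[1],p[0])),np.linalg.norm(p[:2]))
for q in ["onion","garlic","tomato","salt_shaker","steel_glass"]:
  r=env.look_for("top",q)
  if r:
    b=r[0]["bbox"];print(q,np.round(ray(c,(b[0]+b[2])/2,(b[1]+b[3])/2,40)),r[0]["conf"])
```

```text
fin [566.879676   81.7549931 191.       ] 25
boss [516.54586143  60.21414133 191.5       ]
notch [459.70771785  39.57581953 176.        ]
edge [519.36220807 124.77167087 176.        ]
edge [516.25427546  -2.45252421 176.        ]
edge [580.6946213   60.46860716 176.        ]
edge [450.43418689  60.33095444 176.        ]
[array([496.59244365, -49.08037978, 150.        ]), array([505.32714709,  -6.55833508, 155.        ]), array([500.9206982 , -26.92629213, 155.        ])]
fin ang 23.16898050020987 54.749440035085485
notch ang -160.04369145497057 60.46912347218373
handle ang -100.34629351741577 111.10099561273917
handle ang -99.53741879054148 67.70836844373646
handle ang -100.16568345149525 88.53022574722189
onion [704. 329.  40.] 0.88
garlic [586. 365.  40.] 0.78
tomato [431. 340.  40.] 0.93
salt_shaker [750. 154.  40.] 0.62
steel_glass [772. -42.  40.] 0.69
```

The zoomed top view shows the fin at about (244,213), boss (252,231), notch (260,252) and handle tip (292,239). That puts the axis at about (516.5, 60.3), the fin at about 22° and the pin at about -100°, so the fin has to reach 80° (turn +58° CCW). I'm moving a closed fingertip to the -y side of the fin.

Emit:
{"method": "send_rows", "body": {"rows": [1.5, 2.5, 1, 0, 0, 0, 0, 4, 6.7, 2, 0, 0, 1, 0, 6.6, 11.2, 2, 0, 0, 1, 0, 9.3, 15.7, 2, 0, 0, 2, 0, 12, 20.2, 2, 0, 0, 2, 0, 14.7, 24.8, 2, 0, 0, 3, 0, 17.4, 29.4, 2, 0, 0, 3, 0, 20.1, 34, 2, 0, 0, 4, 0, 22.8, 38.5, 2, 0, 0, 4, 0, 25.5, 43, 2, 0, 0, 5, 0, 28, 47.3, 2, 0, 0, 5.6, 0, 30, 50.7, 2, 0, 0, 5.6, 0], "force": 20}}

```text
clock: 2.85
tool_pos: [484.8, -114.4, 259.0]
tcp_rot: [-180.0, -0.0, -67.9]
ft_force: [0.1, -1.2, 0.2]
finger_gap: 0.3
```

Emit:
{"method": "send_rows", "body": {"rows": [1.6, 2.7, 0, 0, 0, 0, 0, 4, 6.8, 0, 0, 0, 0, 0, 6.4, 11, 0, 0, 0, 0, 0, 8.4, 14.3, 0, 0, 0, 0, 0, 9.6, 16.2, 0, 0, 0, 0, 0, 9.6, 16.2, 0, 0, 0, 0, 0, 9.6, 16.2, 0, 0, 0, 0, 0]}}

```text
clock: 3.72
tool_pos: [579.4, 43.6, 258.5]
tcp_rot: [179.9, -0.1, -68.1]
ft_force: [1.0, -0.5, 0.3]
finger_gap: 0.5
```

Run:
```python
from h import *
s=env.state();print(s["clock"],s["tool_pos"],s["tcp_rot"],s["ft_force"],s["finger_gap"])
for n in ["wrist","top"]:
  c=env.camera(n);im=c["color"].copy()
  for p in [(516.5,60.3,191),(566,80,194),(518-11.9,60-59,169),(579.5,46,182)]:
    u=proj(c,p);cv2.circle(im,tuple(int(x) for x in u),2,(255,0,255),1)
  if n=="top": im=cv2.resize(im[180:300,180:340],None,fx=5,fy=5)
  cv2.imwrite(f"pics/{n}1.png",im)
```

```text
3.725 [579.36722406  43.55152659 258.54081428] [ 1.79929945e+02 -5.48305886e-02 -6.80764154e+01] [ 0.95523139 -0.49285261  0.26237847] 0.45512341729672107
```

View pics/wrist1.png

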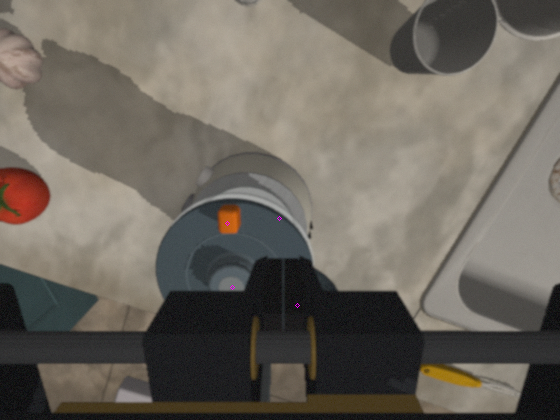

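View pics/top1.png

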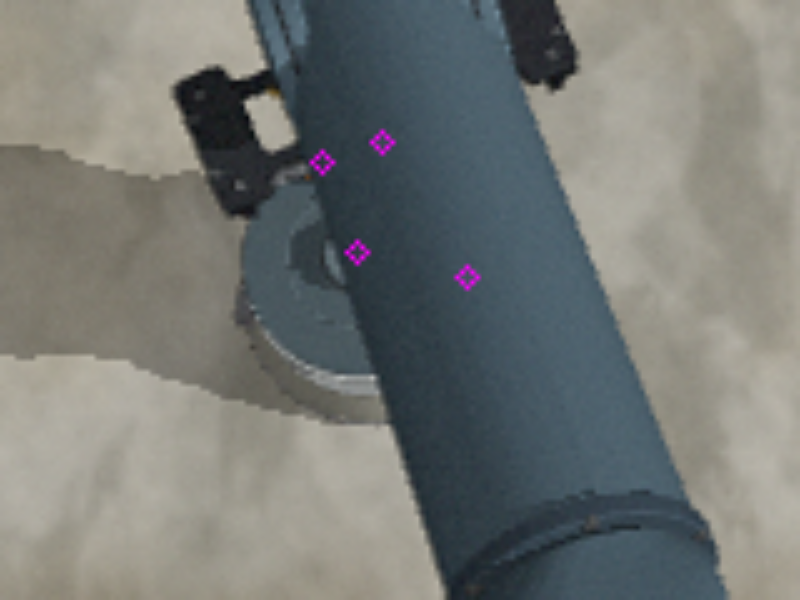

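The wrist view agrees with the measurement: boss at (232,287), fin at (229,220), and the target spot at (279,218) is clear of the fin's side. Next I descend, then push along the arc.

Emit:
{"method": "send_rows", "body": {"rows": [0, 0, -2, 0, 0, 0, 0, 0, 0, -4, 0, 0, 0, 0, 0, 0, -5.6, 0, 0, 0, 0, 0, 0, -7, 0, 0, 0, 0, 0, 0, -7.5, 0, 0, 0, 0, 0, 0, -7.5, 0, 0, 0, 0]}}

```text
clock: 4.58
tool_pos: [579.9, 45.5, 183.6]
tcp_rot: [180.0, 0.0, -68.0]
ft_force: [-0.4, 0.2, 0.1]
finger_gap: 0.4
```

Run:
```python
from h import *
s=env.state();p=s["tool_pos"];print(s["clock"],p,s["tcp_rot"],s["ft_force"])
def pos(a,off=24.5):
    a=np.radians(a);return np.array([516.5+53*np.cos(a)+off*np.sin(a),60.3+53*np.sin(a)-off*np.cos(a)])
for a in range(18,88,3):
    d=(pos(a)-p[:2])/10;print(a,np.round(d,2),a-22)
c=env.camera("wrist");cv2.imwrite("pics/w2.png",c["color"])
```

```text
4.575 [579.88614951  45.54663843 183.6427376 ] [ 1.79989222e+02  5.40556010e-03 -6.79681288e+01] [-0.41190399  0.21071331  0.06015496]
18 [-0.54  0.78] -4
21 [-0.51  1.09] -1
24 [-0.5   1.39] 2
27 [-0.5  1.7] 5
30 [-0.52  2.  ] 8
33 [-0.56  2.31] 11
36 [-0.61  2.61] 14
39 [-0.68  2.91] 17
42 [-0.76  3.2 ] 20
45 [-0.86  3.49] 23
48 [-0.97  3.77] 26
51 [-1.1   4.05] 29
54 [-1.24  4.32] 32
57 [-1.4   4.59] 35
60 [-1.57  4.84] 38
63 [-1.75  5.09] 41
66 [-1.94  5.32] 44
69 [-2.15  5.55] 47
72 [-2.37  5.76] 50
75 [-2.6   5.96] 53
78 [-2.84  6.15] 56
81 [-3.09  6.33] 59
84 [-3.35  6.49] 62
87 [-3.61  6.64] 65
```

View pics/w2.png

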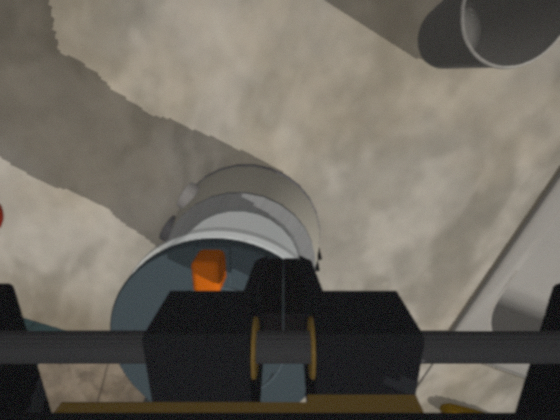

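The finger is beside the fin (fin at about (208,270)) with a small gap. Pushing now.

Emit:
{"method": "send_rows", "body": {"rows": [-0.35, 0.6, 0, 0, 0, 0, 0, -0.5, 1.1, 0, 0, 0, 0, 0, -0.5, 1.4, 0, 0, 0, 2, 0, -0.5, 1.7, 0, 0, 0, 5, 0, -0.52, 2, 0, 0, 0, 8, 0, -0.56, 2.31, 0, 0, 0, 11, 0, -0.61, 2.61, 0, 0, 0, 14, 0, -0.68, 2.91, 0, 0, 0, 17, 0, -0.76, 3.2, 0, 0, 0, 20, 0, -0.86, 3.49, 0, 0, 0, 23, 0, -0.97, 3.77, 0, 0, 0, 26, 0, -1.1, 4.05, 0, 0, 0, 29, 0]}}

```text
clock: 6.12
tool_pos: [569.3, 85.7, 183.9]
tcp_rot: [-180.0, -0.1, -38.8]
ft_force: [1.0, -1.1, 0.5]
finger_gap: 0.5
```

Run:
```python
from h import *
s=env.state();p=s["tool_pos"];print(s["clock"],p,s["tcp_rot"],s["ft_force"])
for n in ["wrist","scene"]:
  c=env.camera(n);im=c["color"]
  if n=="scene": im=cv2.resize(im[180:300,200:360],None,fx=5,fy=5)
  cv2.imwrite(f"pics/{n}3.png",im)
```

```text
6.125 [569.27946653  85.74125314 183.88885057] [-1.79997144e+02 -5.77738514e-02 -3.88085386e+01] [ 1.00838913 -1.13540352  0.45597345]
```

View pics/wrist3.png

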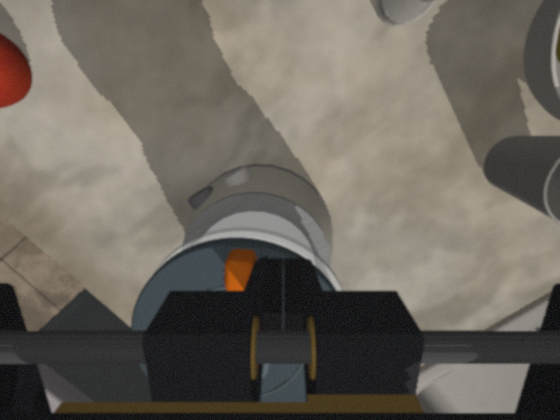

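View pics/scene3.png

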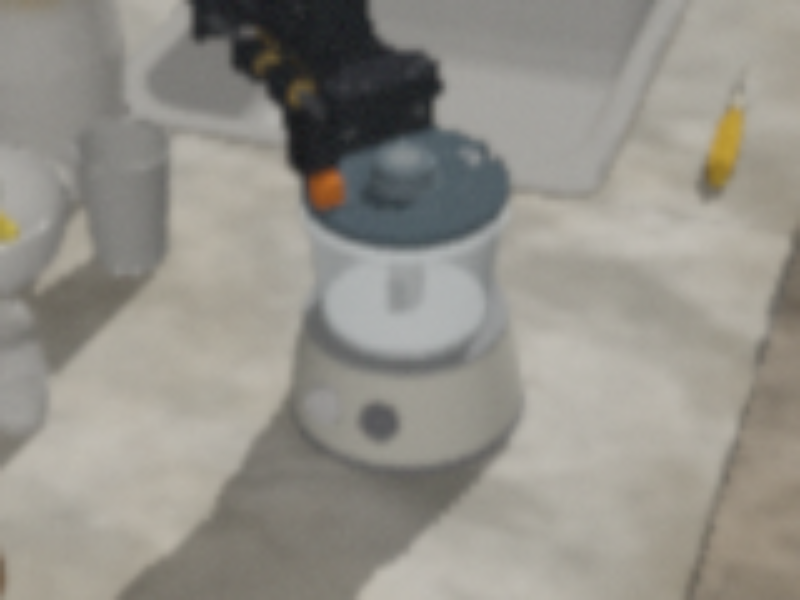

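The fin is against the finger and the notch arrow has moved round. I continue, slowing near the pin.

Emit:
{"method": "send_rows", "body": {"rows": [-0.14, 0.27, 0, 0, 0, 3, 0, -0.3, 0.54, 0, 0, 0, 6, 0, -0.47, 0.79, 0, 0, 0, 9, 0, -0.65, 1.04, 0, 0, 0, 12, 0, -0.84, 1.27, 0, 0, 0, 15, 0, -1.05, 1.5, 0, 0, 0, 18, 0, -1.27, 1.71, 0, 0, 0, 21, 0, -1.42, 1.85, 0, 0, 0, 23, 0, -1.5, 1.91, 0, 0, 0, 24, 0]}}

```text
clock: 7.35
tool_pos: [554.0, 105.0, 183.8]
tcp_rot: [180.0, -0.0, -14.9]
ft_force: [1.2, -1.0, -0.5]
finger_gap: 0.6
```

Emit:
{"method": "send_rows", "body": {"rows": [-0.08, 0.06, 0, 0, 0, 1, 0, -0.16, 0.13, 0, 0, 0, 2, 0, -0.24, 0.19, 0, 0, 0, 3, 0]}}

```text
clock: 7.72
tool_pos: [551.5, 107.1, 183.7]
tcp_rot: [180.0, -0.0, -11.9]
ft_force: [1.9, -1.2, -0.1]
finger_gap: 0.2
```

Emit:
{"method": "send_rows", "body": {"rows": [-0.08, 0.06, 0, 0, 0, 1, 0, -0.16, 0.12, 0, 0, 0, 2, 0, -0.16, 0.12, 0, 0, 0, 2, 0]}}

```text
clock: 8.1
tool_pos: [549.8, 108.4, 183.7]
tcp_rot: [-180.0, 0.0, -9.9]
ft_force: [0.2, -0.9, 0.0]
finger_gap: 0.3
```

Run:
```python
from h import *
s=env.state();p=s["tool_pos"];print(s["clock"],p,s["tcp_rot"],s["ft_force"])
for n in ["wrist","scene"]:
  c=env.camera(n);im=c["color"]
  if n=="scene": im=cv2.resize(im[180:300,200:360],None,fx=5,fy=5)
  cv2.imwrite(f"pics/{n}4.png",im)
```

```text
8.1 [549.76485927 108.39618144 183.71293453] [-1.79994036e+02  8.79160548e-03 -9.94278850e+00] [ 0.20638734 -0.91785239  0.0212995 ]
```

View pics/wrist4.png

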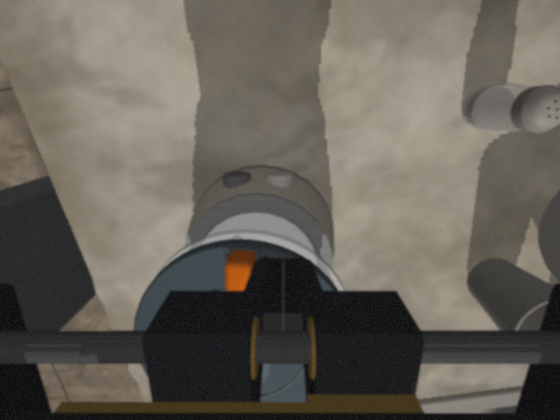

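View pics/scene4.png

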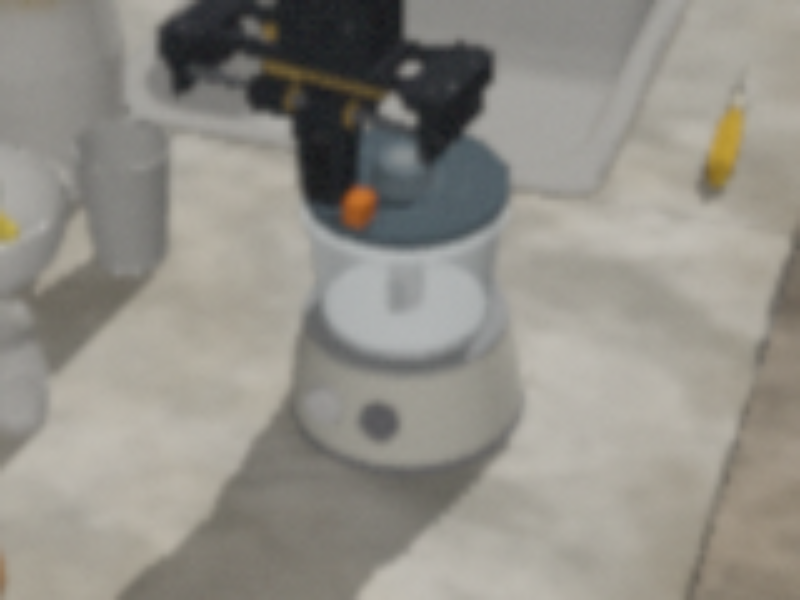

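No stop felt yet, so I continue in 1° steps.

Emit:
{"method": "send_rows", "body": {"rows": [-0.08, 0.05, 0, 0, 0, 1, 0, -0.08, 0.05, 0, 0, 0, 1, 0]}}

```text
clock: 8.45
tool_pos: [549.1, 108.8, 183.7]
tcp_rot: [-180.0, -0.0, -8.9]
ft_force: [1.5, -0.4, 0.0]
finger_gap: 0.6
```

Emit:
{"method": "send_rows", "body": {"rows": [-0.09, 0.05, 0, 0, 0, 1, 0, -0.09, 0.05, 0, 0, 0, 1, 0]}}

```text
clock: 8.7
tool_pos: [548.0, 109.3, 183.7]
tcp_rot: [-180.0, 0.0, -7.9]
ft_force: [0.7, -0.1, 0.1]
finger_gap: 0.4
```

Emit:
{"method": "send_rows", "body": {"rows": [-0.09, 0.05, 0, 0, 0, 1, 0, -0.09, 0.05, 0, 0, 0, 1, 0]}}

```text
clock: 8.95
tool_pos: [547.2, 109.9, 183.7]
tcp_rot: [-180.0, 0.0, -6.9]
ft_force: [1.0, 0.1, -0.5]
finger_gap: 0.4
```

Emit:
{"method": "send_rows", "body": {"rows": [-0.09, 0.05, 0, 0, 0, 1, 0, -0.09, 0.05, 0, 0, 0, 1, 0]}}

```text
clock: 9.2
tool_pos: [546.3, 110.3, 183.7]
tcp_rot: [180.0, 0.0, -5.9]
ft_force: [0.9, -1.0, 0.1]
finger_gap: 0.4
```

Emit:
{"method": "send_rows", "body": {"rows": [-0.09, 0.05, 0, 0, 0, 1, 0, -0.09, 0.05, 0, 0, 0, 1, 0]}}

```text
clock: 9.45
tool_pos: [545.4, 110.7, 183.7]
tcp_rot: [180.0, 0.0, -4.9]
ft_force: [0.1, -0.3, -0.5]
finger_gap: 0.7
```

Run:
```python
from h import *
c=env.camera("scene");im=c["color"]
cv2.imwrite(f"pics/scene5.png",cv2.resize(im[190:250,240:320],None,fx=10,fy=10,interpolation=2))
c=env.camera("top");im=c["color"]
cv2.imwrite(f"pics/top5.png",cv2.resize(im[180:300,180:340],None,fx=5,fy=5))
c=env.camera("wrist");im=c["color"]
cv2.imwrite(f"pics/w5.png",im)
print(env.state()["ft_force"])
```

```text
[ 0.53199249 -0.47475623 -0.80505308]
```

View pics/scene5.png

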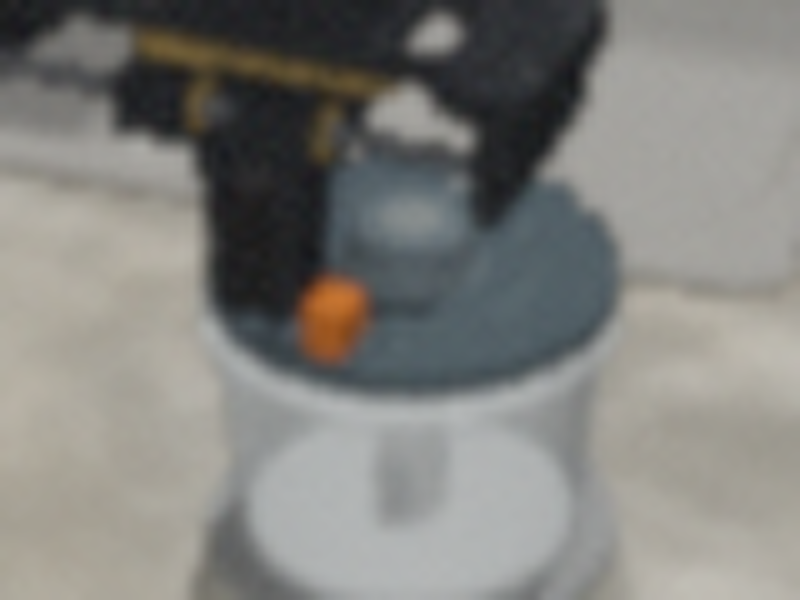

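View pics/top5.png

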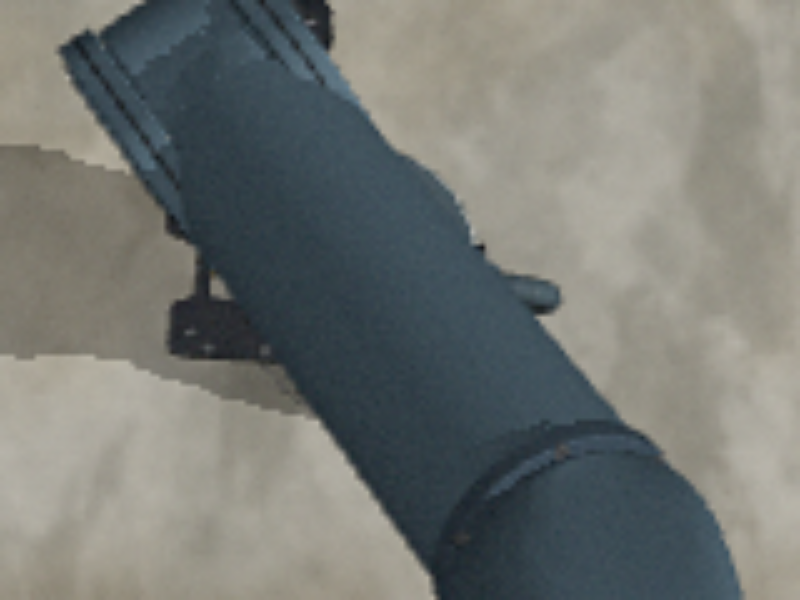

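View pics/w5.png

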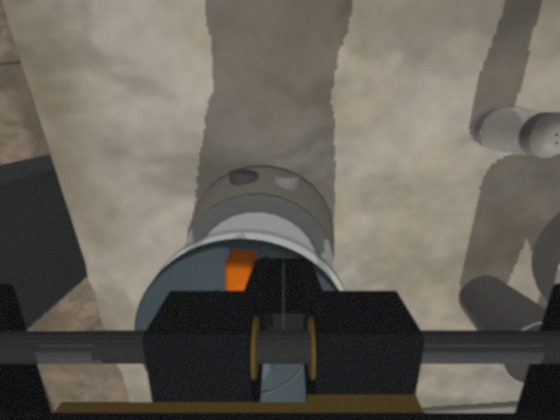

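Run:
```python
from h import *
c=env.camera("scene");im=c["color"]
hsv=cv2.cvtColor(im,cv2.COLOR_BGR2HSV)
m=(hsv[...,0]>5)&(hsv[...,0]<18)&(hsv[...,1]>150)&(hsv[...,2]>120);m[:190]=0;m[250:]=0
ys,xs=np.nonzero(m);print(xs.mean(),ys.mean(),len(xs))
p=ray(c,xs.mean(),ys.mean(),186);d=p[:2]-[516.5,60.3];print(p,np.degrees(np.arctan2(d[1],d[0])),np.linalg.norm(d))
# predicted fin centre for angles
for z0 in(166,160):
 for a in range(60,96,4):
  r=np.radians(a);print(z0,a,np.round(proj(c,(516.5+53*np.cos(r),60.3+53*np.sin(r),z0+19)),1))
```

```text
272.6764705882353 221.11764705882354 34
[525.18786694 115.38744034 186.        ] 81.03767373827377 55.76831640802908
166 60 [268.1 218.8]
166 64 [268.9 219.2]
166 68 [269.8 219.7]
166 72 [270.8 220.1]
166 76 [271.8 220.5]
166 80 [272.9 220.9]
166 84 [274.  221.2]
166 88 [275.1 221.4]
166 92 [276.3 221.6]
160 60 [268.1 220.5]
160 64 [268.9 221. ]
160 68 [269.8 221.4]
160 72 [270.8 221.8]
160 76 [271.8 222.2]
160 80 [272.9 222.6]
160 84 [274.  222.9]
160 88 [275.2 223.1]
160 92 [276.4 223.4]
```

The fin is at about 80° (the finger is thinner than I assumed), close to the target. I continue in fine steps.

Emit:
{"method": "send_rows", "body": {"rows": [-0.09, 0.04, 0, 0, 0, 1, 0, -0.09, 0.04, 0, 0, 0, 1, 0]}}

```text
clock: 9.9
tool_pos: [545.0, 111.1, 183.8]
tcp_rot: [-180.0, -0.0, -4.0]
ft_force: [2.7, 0.1, -0.8]
finger_gap: 0.4
```

Emit:
{"method": "send_rows", "body": {"rows": [-0.09, 0.04, 0, 0, 0, 1, 0, -0.09, 0.04, 0, 0, 0, 1, 0]}}

```text
clock: 10.15
tool_pos: [544.7, 111.4, 184.0]
tcp_rot: [-180.0, -0.1, -2.9]
ft_force: [4.4, -0.8, -1.6]
finger_gap: 0.5
```

Emit:
{"method": "send_rows", "body": {"rows": [-0.09, 0.04, 0, 0, 0, 1, 0, -0.09, 0.04, 0, 0, 0, 1, 0]}}

```text
clock: 10.4
tool_pos: [544.6, 111.6, 184.1]
tcp_rot: [-180.0, -0.2, -2.0]
ft_force: [7.2, -2.0, -3.0]
finger_gap: 0.2
```

A firm stop: force rises to 7 N with no movement, so the notch should be on the pin. I back off, rise clear and check.

Emit:
{"method": "send_rows", "body": {"rows": [0.5, 0, 0, 0, 0, 0, 0, 1.2, -0.1, 0, 0, 0, 0, 0, 2, -0.1, 0.5, 0, 0, 0, 0, 2.5, -0.1, 2, 0, 0, 0, 0, 4, 0, 6, 0, 0, 0, 0, 8, 4, 10, 0, 0, 0, 0, 12, 8, 10, 0, 0, 0, 0, 16, 10, 10, 0, 0, 0, 0, 16, 10, 10, 0, 0, 0, 0]}}

```text
clock: 11.52
tool_pos: [703.9, 214.2, 283.4]
tcp_rot: [-179.9, 0.0, -1.9]
ft_force: [-1.1, 0.1, -0.4]
finger_gap: 0.7
```

Run:
```python
from h import *
for n,k in(("scene",(190,240)),("top",(200,215)),):
  c=env.camera(n);im=c["color"]
  cv2.imwrite(f"pics/{n}6.png",cv2.resize(im[k[0]:k[0]+60,k[1]:k[1]+80],None,fx=10,fy=10,interpolation=2))
cv2.imwrite("pics/w6.png",env.camera("wrist")["color"])
```

```text
(no output)
```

View pics/scene6.png

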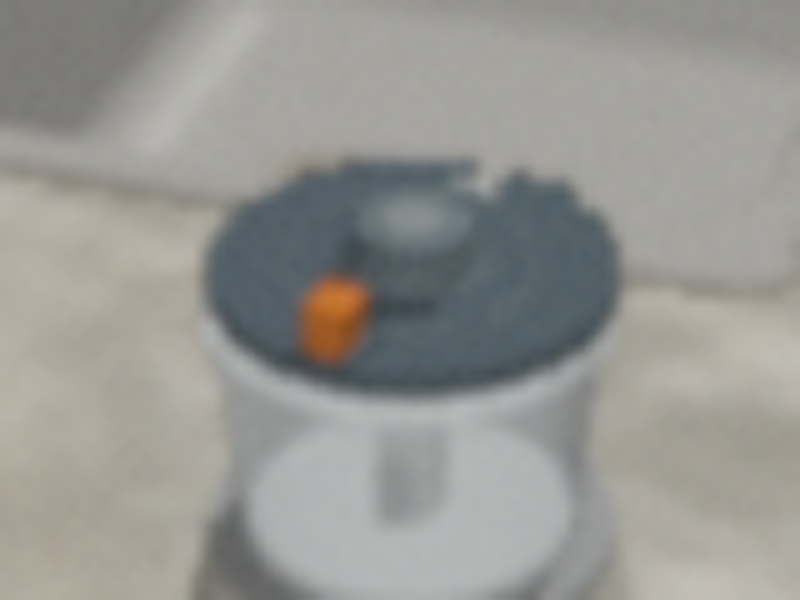

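View pics/top6.png

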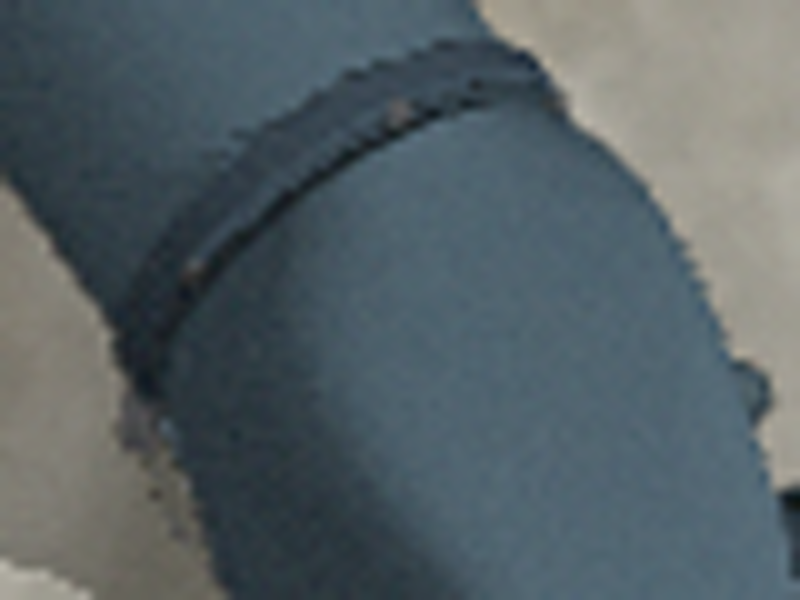

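View pics/w6.png

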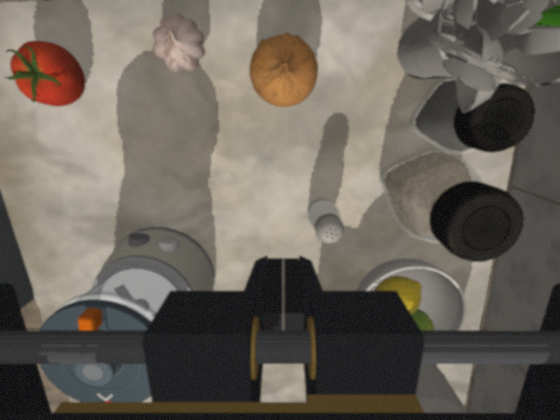

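The wrist picture shows a spot of red next to the arrow at (108,403). I move sideways for a clear view before pressing.

Emit:
{"method": "send_rows", "body": {"rows": [0, -4, 0, 0, 0, 0, 0, 0, -9, 0, 0, 0, 0, 0, -2, -13, 0, 0, 0, 0, 0, -4, -16, 0, 0, 0, 0, 0, -4, -17, 0, 0, 0, 0, 0, -4, -17, 0, 0, 0, 0]}}

```text
invalid input
```

Run:
```python
from h import *
c=env.camera("wrist");im=c["color"]
u=proj(c,(516.5,60.3,190));print(u,np.round(c["world_from_camera"],2))
x,y=[int(t) for t in u];x0=max(0,x-80);y0=max(0,y-70)
cv2.imwrite("pics/w7.png",cv2.resize(im[y0:y0+140,x0:x0+186],None,fx=4,fy=4,interpolation=2))
print(x0,y0)
```

```text
[ 94.2446024  370.45431595] [[ 1.0000e+00 -3.0000e-02 -1.0000e-02  7.0387e+02]
 [-4.0000e-02 -9.5000e-01 -3.2000e-01  2.9329e+02]
 [-0.0000e+00  3.2000e-01 -9.5000e-01  4.3184e+02]
 [ 0.0000e+00  0.0000e+00  0.0000e+00  1.0000e+00]]
14 300
```

View pics/w7.png

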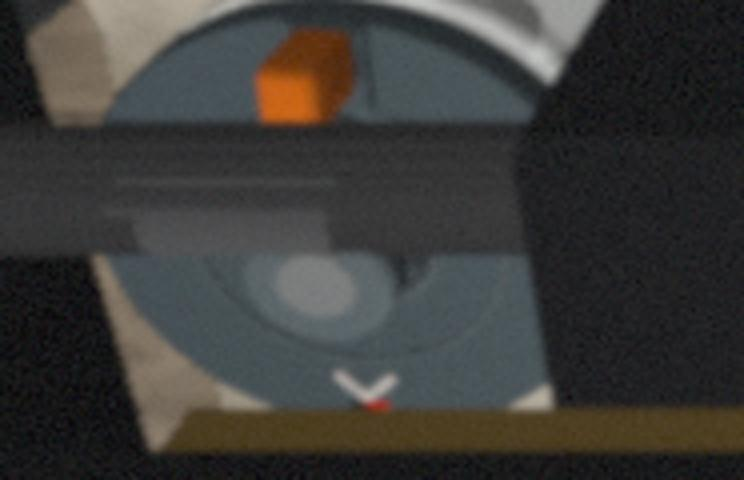

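The move was refused because I miscounted the zeros. This view does show the red pin inside the notch at the arrow's tip, at crop (377,407). I resend the sideways move.

Emit:
{"method": "send_rows", "body": {"rows": [0, -5, 0, 0, 0, 0, 0, 0, -10, 0, 0, 0, 0, 0, 0, -14, 0, 0, 0, 0, 0, 0, -17, 0, 0, 0, 0, 0, 0, -17, 0, 0, 0, 0, 0]}}

```text
clock: 12.35
tool_pos: [702.5, 37.2, 284.4]
tcp_rot: [179.9, -0.0, -2.3]
ft_force: [-0.1, 0.3, -0.9]
finger_gap: 0.8
```

Run:
```python
from h import *
c=env.camera("wrist");im=c["color"]
u=proj(c,(516.5,60.3,190));print(u)
x,y=[int(t) for t in u];x0=max(0,x-80);y0=max(0,y-70)
im=im.copy()
cv2.imwrite("pics/w7.png",cv2.resize(im[y0:y0+140,x0:x0+186],None,fx=4,fy=4,interpolation=2))
print(x0,y0)
c=env.camera("top");im=c["color"];cv2.imwrite("pics/top7.png",cv2.resize(im[200:260,215:295],None,fx=10,fy=10,interpolation=2))
```

```text
[ 44.46222169 193.9670467 ]
0 123
```

View pics/w7.png

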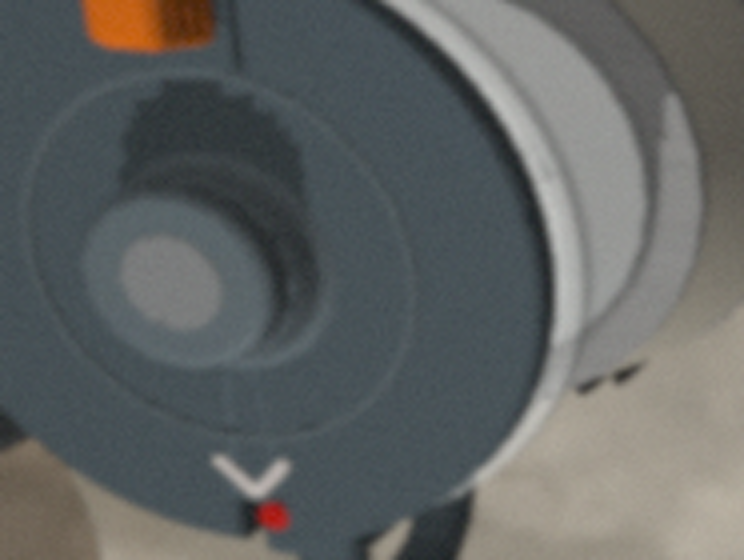

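View pics/top7.png

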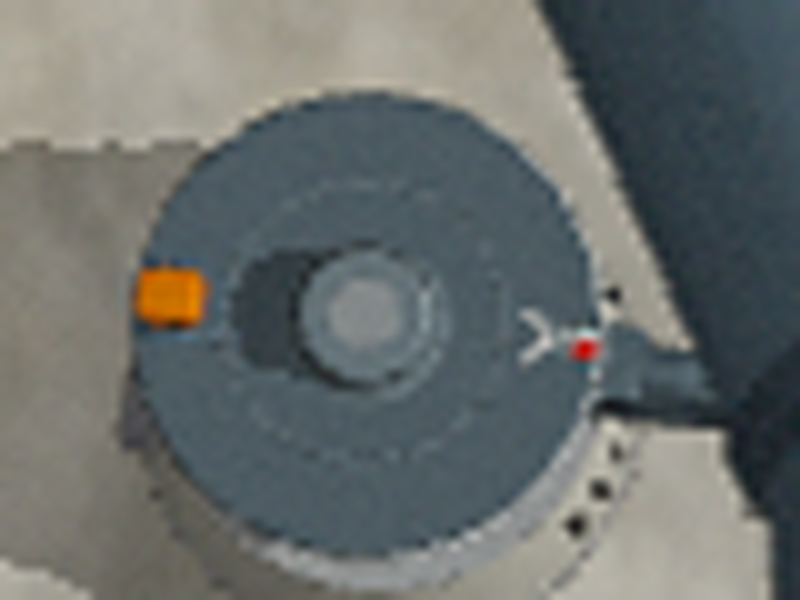

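The pin shows clearly in the notch in both views (wrist crop (272,517), top crop (585,350)), with the lid lying flat. Now I press on the boss.

Run:
```python
from h import *
c=env.camera("top")
print(ray(c,215+36.8,200+31.3,190),env.state()["tool_pos"],env.state()["tcp_rot"])
```

```text
[514.86065098  60.30896129 190.        ] [702.20381271  43.50190661 284.33074423] [-1.79943654e+02 -1.33131346e-02 -1.87819385e+00]
```

Emit:
{"method": "send_rows", "body": {"rows": [-4, 0.4, 0, 0, 0, 0, 0, -9, 0.8, 0, 0, 0, 0, 0, -14, 1.3, 0, 0, 0, 0, 0, -17.5, 1.6, -2, 0, 0, 0, 0, -18.6, 1.7, -4, 0, 0, 0, 0, -18.6, 1.7, -6, 0, 0, 0, 0, -18.6, 1.7, -7.6, 0, 0, 0, 0, -18.6, 1.7, -8.4, 0, 0, 0, 0, -18.6, 1.7, -8.4, 0, 0, 0, 0]}}

```text
clock: 13.62
tool_pos: [516.6, 59.4, 199.4]
tcp_rot: [-180.0, 0.0, -1.9]
ft_force: [-0.2, -0.3, 0.0]
finger_gap: 0.5
```

Emit:
{"method": "send_rows", "body": {"rows": [0, 0, -0.3, 0, 0, 0, 0, 0, 0, -0.6, 0, 0, 0, 0, 0, 0, -0.9, 0, 0, 0, 0, 0, 0, -1, 0, 0, 0, 0, 0, 0, -1, 0, 0, 0, 0]}}

```text
clock: 14.25
tool_pos: [516.8, 58.9, 190.0]
tcp_rot: [180.0, -0.0, -2.0]
ft_force: [-1.5, -1.1, 3.1]
finger_gap: 0.3
```

Contact at z = 190.0, exactly the boss height with the lid level on the seal, so the lid has dropped over the pin. I press on.

Emit:
{"method": "send_rows", "body": {"rows": [0, 0, -0.1, 0, 0, 0, 0, 0, 0, -0.2, 0, 0, 0, 0, 0, 0, -0.3, 0, 0, 0, 0]}}

```text
clock: 14.62
tool_pos: [516.9, 58.9, 187.3]
tcp_rot: [180.0, -0.0, -2.0]
ft_force: [-2.2, -0.5, 8.1]
finger_gap: 0.6
```

Emit:
{"method": "send_rows", "body": {"rows": [0, 0, -0.1, 0, 0, 0, 0, 0, 0, -0.2, 0, 0, 0, 0, 0, 0, -0.3, 0, 0, 0, 0]}}

```text
clock: 15.0
tool_pos: [516.9, 58.9, 184.4]
tcp_rot: [180.0, -0.0, -2.0]
ft_force: [-7.4, -2.4, 18.7]
finger_gap: 0.4
```

Emit:
{"method": "send_rows", "body": {"rows": [0, 0, -0.1, 0, 0, 0, 0, 0, 0, -0.15, 0, 0, 0, 0, 0, 0, -0.15, 0, 0, 0, 0]}}

```text
clock: 15.38
tool_pos: [516.9, 58.9, 184.4]
tcp_rot: [179.9, -0.0, -2.0]
ft_force: [-9.4, -3.4, 24.8]
finger_gap: 0.6
```

Emit:
{"method": "send_rows", "body": {"rows": [0, 0, -0.1, 0, 0, 0, 0, 0.1, 0, -0.2, 0, 0, 0, 0, 0.1, 0, -0.25, 0, 0, 0, 0, 0.1, 0, -0.25, 0, 0, 0, 0]}}

```text
clock: 15.88
tool_pos: [516.9, 58.9, 184.3]
tcp_rot: [179.8, 0.1, -2.0]
ft_force: [-21.2, -5.5, 52.9]
finger_gap: -0.1
```

There is a hard stop at about 184 mm under firm pressure. I release straight up and move away to check.

Emit:
{"method": "send_rows", "body": {"rows": [-0.1, 0, 0.4, 0, 0, 0, 0, -0.1, 0, 0.8, 0, 0, 0, 0, -0.1, 0, 2, 0, 0, 0, 0, 0, 0, 5, 0, 0, 0, 0, 0, 0, 9, 0, 0, 0, 0, 5, 0, 10, 0, 0, 0, 0, 10, -1, 10, 0, 0, 0, 0, 15, -1.5, 10, 0, 0, 0, 0, 18, -1.8, 10, 0, 0, 0, 0, 18, -1.8, 10, 0, 0, 0, 0]}}

```text
clock: 17.12
tool_pos: [699.0, 40.6, 278.9]
tcp_rot: [-179.9, 0.0, -2.0]
ft_force: [-0.9, -0.4, -0.7]
finger_gap: 0.5
```

Run:
```python
from h import *
print(env.state()["tool_pos"],env.state()["clock"])
for n,k in(("scene",(190,240)),("top",(200,215))):
  c=env.camera(n);im=c["color"]
  cv2.imwrite(f"pics/{n}8.png",cv2.resize(im[k[0]:k[0]+60,k[1]:k[1]+80],None,fx=10,fy=10,interpolation=2))
c=env.camera("wrist");cv2.imwrite("pics/w8.png",cv2.resize(c["color"][100:280,0:240],None,fx=3,fy=3,interpolation=2))
c=env.camera("top");im=c["color"]
for q in ["onion","garlic","tomato","salt_shaker","steel_glass"]:
  r=env.look_for("top",q)
  if r:
    b=r[0]["bbox"];print(q,np.round(ray(c,(b[0]+b[2])/2,(b[1]+b[3])/2,40)),r[0]["conf"])
```

```text
[698.99530637  40.59234622 278.86009074] 17.125
onion [701. 331.  40.] 0.93
garlic [586. 365.  40.] 0.82
tomato [433. 336.  40.] 0.62
salt_shaker [745. 148.  40.] 0.66
```

View pics/scene8.png

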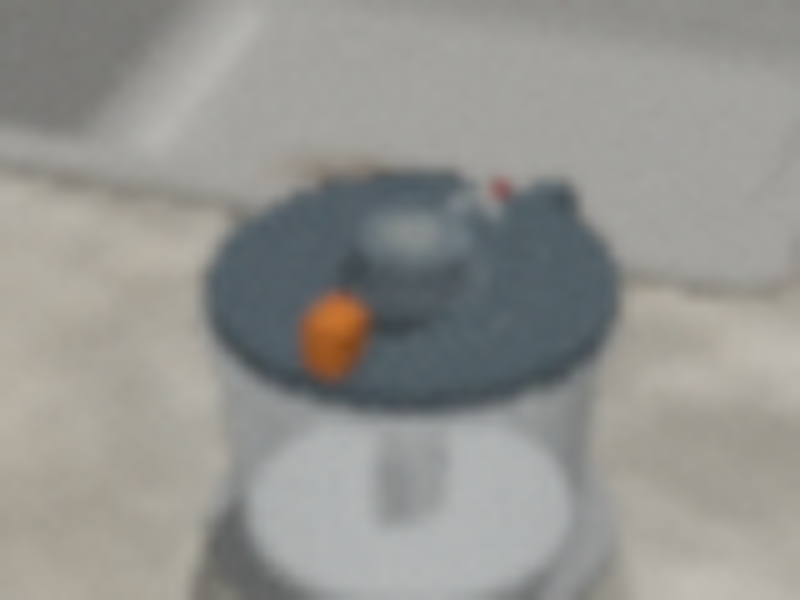

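View pics/w8.png

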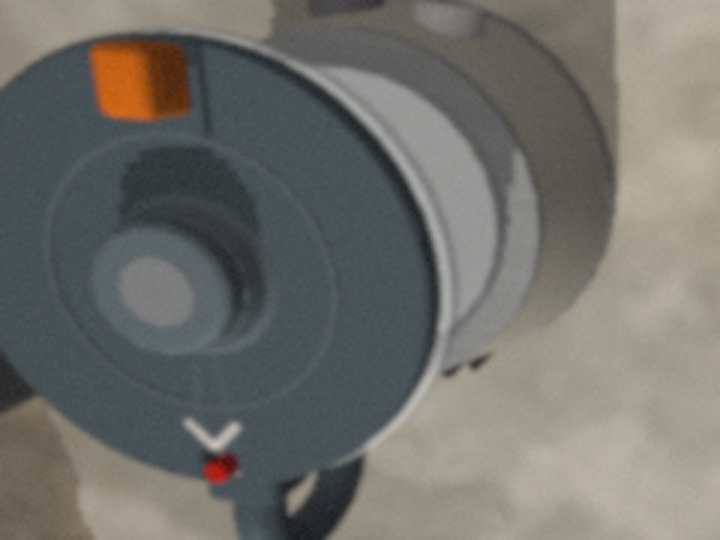

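View pics/top8.png

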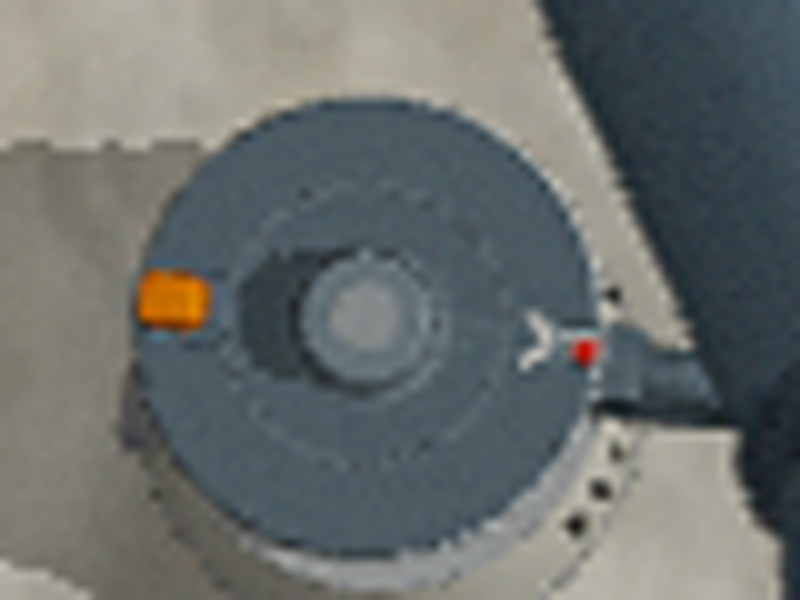

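The lid has dropped about 1.8 px in the scene view (6 mm would be 1.7 px) and is level. The pin now shows through the notch at scene crop (500,188).

```bash
python3 -c "
from rig import env
print(env.hand_in())"
```

```text
the job is handed in; nothing more can be done
None
```

The lid is home on the bowl, and I handed the job in at about 17 s of the 58 s allowed.

**Turning:** I pushed the orange fin round about 58° counter-clockwise with the closed fingertip. It came to a firm stop at about 7 N, and the wrist and top pictures showed the red pin in the notch.

**Pressing:** I touched the boss at z = 190.0 mm, which is the height for the lid standing level on the seal. It then went down to a hard stop.

**Last checks:**
- **Lid height:** The tool read 184.3–184.4 mm at the hard stop, against 184.0 mm nominal. In the scene picture the lid had dropped about 1.8 px, where 6 mm should be 1.7 px, and the lid looked level.
- **Pin:** It shows through the notch in all three pictures.
- **Bystanders:** The onion, garlic, tomato and salt shaker were found within about 8 mm of where they were at first, which I took as detection scatter. The network did not report the steel glass in the last top picture, and I did not check the peeler again. The arm stayed well above both.

**Force:** The last press was harder than I intended, peaking at about 53 N vertical and 21 N sideways at the wrist. That is below the 120 N wrist limit, and it was the fingertip on the boss. I took the 40 N limit to apply only to the arm and gripper body.

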